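# Show the blue test panel to the label reader

## Robot

A 6-joint arm with a two-finger parallel gripper is mounted at the origin on a cart in front of the work surface, level with it; the furniture and walls round the work are solid. World frame = base frame: x ahead of the robot, y to its left, z up, the work surface at z = 0. Lengths are in m, angles in rad, forces in N, time in s.
With the tool pointing down it reaches from about 0.275 to 0.825 m from the base axis. Payload 5.2 kg.
Tool frame: the origin (TCP) lies midway between the tips of the shut fingers; the grasp point (between the pads) lies behind it (tcp_to_grasp is the y of the grasp point in the tool frame, in m); y points along the fingers, z is the direction in which the jaws open and shut, and the axes are right-handed (so a half turn about y gives the same grasp; the last joint's range is limited). The gripper opens to 93 mm and grips with 3 to 60 N. Pads are 15 mm wide; open, the fingers measure 128 mm over their backs; the gripper's body (75 mm by 188 mm) begins 65 mm behind the grasp point.
Start: joints at [0.898, 0.259, 1.535, -0, 1.348, -0.203], TCP at [0.249, 0.49, 0.219] pointing down, gripper open.
Joint ranges: [-3.14, 3.14], [-0.91, 2.08], [0.19, 2.58], [-1.22, 4.36], [0.22, 2.71], [-3.12, 3.12]. Speed limits (rad/s): [2.57, 2.57, 3.14, 3.14, 3.14, 3.14].

## Interface

Orientations are given as a rotation vector (axis times angle).
In Python, from plant import * gives the robot as it stands.
- The arm moves only by the shell command python3 -m handwheel 'ROWS' [FORCE]. ROWS is JSON, a list of rows, each an object with "turn": the turn, a rotation vector about the tool's x, y, z in degrees, a list of three; "delta_pos": the shift along the tool's x, y, z in m, a list of three; "gripper": the closure, from 0 (fully open) to 1 (shut). In form: [{"turn": [ax, ay, az], "delta_pos": [tx, ty, tz], "gripper": gripper}, ...]. A call has 1 to 5 rows; each row is the pose to reach, as a shift and turn from the pose commanded when the call began, along the tool's axes at that moment; what a row does not reach only later rows make up. A row lasts 1/12 s, in which the tool goes at most 41.7 mm and 7.16 degrees, less where a joint would pass 70% of its speed; a pose out of reach is approached as far as the arm can. A call with a gripper value outside its range is refused whole. The fingers move at their own pace and stop on an object; FORCE is the grip in N (left out, the last holds). Time passes only in rows, so rows that repeat a pose let the fingers close. It gives the time, the measured TCP pose, the force and the opening at its end, in the units of the state.
- read_state(): the state, without advancing time (a new reading comes with each control period).
- camera(name): name is "scene" or "top"; returns a dict with "pixels" (384x512x3 uint8, red, green, blue), "vertical_fov" (degrees; the focal length in pixels is half the picture's height over the tangent of half this angle, whatever the lens; pixels are square), "cx", "cy" (the principal point, pixels), "D" ([k1, k2, p1, p2, k3] as OpenCV has them; the pictures are not rectified), "rvec" (rotation vector, rad) and "tvec" (3), from world to camera coordinates, as OpenCV has them. Camera axes: x right, y down, z forward; pixel columns grow to the right and rows downward; lengths in m; the calibration is good to about 2 mm. A picture is of the moment at which its call begins. There is no depth.
- hand_in(): hands the job in, once; it reports no verdict.
The state is a dict: "t": time; "joints": joint angles; "joint_vel": joint speeds; "tau": joint torques, N m; "position": TCP position; "tool_rot": TCP orientation; "contact_force": force on the tool from outside, world axes, zero at the start; "wrist_torque": the same for the moment, N m; "opening": opening from 0.0 (shut) to 1.0 (fully open).
Only numpy, scipy, OpenCV 4.12 (cv2) and the standard library are available. Lean on these libraries where they do the work, as an engineer would, in place of code of your own. Each camera call takes 0.05 s, during which the arm holds its last target.

## Task

Take the blue paint test panel out of its stand and hold its barcode label up to the label reader: at the reader's focus point 130 mm straight out from the window, the label turned upwards and squarely facing the window. The label is on the end with the small corner notch, on one face only; do not touch that bare notched end with the fingers, and leave the green panel, the jar, the spray can, the tape roll and the reader alone. Finish while still holding the panel steady there; do not put it down.

Things in the scene. Friction and masses are not known exactly. Their poses are not given: they have to be found in the camera images.
- blue_panel: aluminium test panel standing on a long edge, 120 x 6 x 60 mm (x, y, z), middle 60 mm painted blue, both 30 mm ends bare pale metal. One end has a 12 mm square notch in its top corner; the barcode label is on that end, on one face: looking at the label, the notch is at the upper left. Origin at the middle of its lower edge; axes as point blue_panel_grip.
- blue_panel_grip (a point): centre of the blue panel, half-way up. x points along the panel to the notched, labelled end, y straight out of the labelled face, z to the notched long edge. The painted middle reaches 30 mm to each side of it along x. In the stand its lower edge is 10 mm and its top edge 70 mm above the bench; the bottom 18 mm are in the slot. About 0.13 kg.
- blue_panel_label (a point): middle of the blue panel's barcode label, on the surface of the labelled face: 45 mm along x, 3 mm along y and -6 mm along z from point blue_panel_grip. Same axes.
- green_panel_grip (a point): centre of a like panel, painted green, in the other stand; same size and axes. To be left alone.
- stand_a: grey plastic block 90 x 70 x 28 mm (x, y, z), fixed; origin at the centre of its underside. A slot runs along its x axis through its middle, 7.5 mm wide, open at both ends, its floor 10 mm above the bench. It may be turned any way. The blue panel stands in it.
- stand_b: grey plastic block 90 x 70 x 28 mm (x, y, z), fixed; origin at the centre of its underside. A slot runs along its x axis through its middle, 7.5 mm wide, open at both ends, its floor 10 mm above the bench. It may be turned any way. The green panel stands in it.
- reader: fixed label reader on the left part of the bench: foot 100 x 120 x 12 mm, an 18 mm post 317 mm tall, and a small grey camera head carried in front of the post, on the side towards the robot; origin at the centre of the foot's underside. Turned about the vertical, roughly to face the robot.
- reader_head: the reader's camera head, about 80 x 66 x 48 mm; origin at the middle of its window, 270 mm above the bench. It looks along its own -x: towards the robot's side and 40 degrees below level. Its +x therefore points from the focus point to the window, and the label's outward direction must point that way.
- reader_focus (a point): empty point in the air 130 mm straight out from the middle of the reader's window, about 186 mm above the bench, where the middle of the label must be held.
- tape_roll: roll of masking tape, 100 mm across, 25 mm high, lying loose; origin under its centre. Bystander.
- jar: clear jar with a red lid, 80 mm across, 141 mm high, loose at the back; origin under its centre. Bystander.
- spray: spray can with a green cap, 59 mm across, 225 mm high, standing loose by the back wall; origin under its centre. Bystander.
There are look-alikes about, which are no part of the job. Leave any orange look-alike of the blue_panel alone.

How it is judged:
On the way:
1. the blue panel is lifted clear of its stand in the fingers (height (world z) of blue_panel_grip above 0.08 m and contact force between blue_panel and the fingers above 1 N), for 0.2 s.
At the end, for the whole second after the job is handed in: the fingers hold the blue panel, still, over 100 mm above the bench and off stands and reader; label middle within 30 mm of the focus point, labelled face upwards (outward direction within 1.2 rad of straight up) and within 0.3 rad of square to the line of sight (distance between blue_panel_label and reader_focus below 0.03 m and angle between the y axis of blue_panel_label and the x axis of reader_head, either way round below 0.3 rad and angle between blue_panel_label's own y axis and vertical below 1.2 rad and contact force between blue_panel and the fingers above 1 N and height (world z) of blue_panel_grip above 0.1 m and contact force between blue_panel and reader below 0.2 N and contact force between blue_panel and stand_a below 0.2 N and contact force between blue_panel and stand_b below 0.2 N and linear speed of blue_panel below 0.03 m/s); the arm keeps its last pose, push and grip.
It fails at once if a finger or the hand touches the bare notched end of the blue panel (contact force between any of blue_panel_end0, blue_panel_end1 and the arm above 0.5 N or contact force between any of blue_panel_end0, blue_panel_end1 and the fingers above 0.5 N).
It fails at once if the green panel is disturbed (moved more than 15 mm) (distance of green_panel_grip from where it was at the start of the episode above 0.015 m).
It fails at once if a bystander is knocked away (moved more than 30 mm) (distance of any of tape_roll, jar, spray from where it was at the start of the episode above 0.03 m).
It fails at once if the reader is struck with more than 5 N (contact force between reader and the arm above 5 N or contact force between reader and the fingers above 5 N or contact force between reader and blue_panel above 5 N).
It also fails if it takes over 35 s, if anything falls off the work surface, if the arm or the gripper's body presses on something with over 40 N, if the wrist force passes 120 N, or if a joint passes its speed limit or range.

## Working session

There is one attempt and no reset: what is moved stays moved. The work goes in short steps, Python scripts to look and compute and a shell command to move; the robot and the scene stay as the last step left them, time stands still between calls to the robot, and variables do not carry over. Pictures are saved under pics/ and viewed, and the job is handed in when it is done.

```bash
ls; mkdir -p pics; python3 - <<'E'
from plant import *
import cv2
print(read_state())
try: print('tcp_to_grasp',tcp_to_grasp)
except Exception as e: print(e)
for n in ("scene","top"):
    c=camera(n); cv2.imwrite(f'pics/{n}0.png',c["pixels"][:,:,::-1]); print(n,{k:v for k,v in c.items() if k!="pixels"})
E
```

```text
pics
{'t': 0.0, 'joints': array([ 8.98219799e-01,  2.59329525e-01,  1.53608688e+00,  2.33069236e-05,
        1.34798617e+00, -2.02786776e-01]), 'joint_vel': array([ 2.07888328e-05,  6.90228582e-04, -4.00871452e-04, -1.05505995e-03,
       -1.60739625e-04, -8.78601868e-04]), 'tau': array([-4.99263206e-04, -4.37303030e+01, -2.84006399e+01,  7.21834903e-02,
        4.11718490e-02, -1.37286829e-04]), 'position': array([0.24860273, 0.4899975 , 0.21782344]), 'tool_rot': array([-1.54086328,  0.36906693, -0.36781996]), 'contact_force': array([ 0.26786776, -0.45479237, -0.0117492 ]), 'wrist_torque': array([0.01650802, 0.02324755, 0.00169923]), 'opening': 1.0017871099370956}
tcp_to_grasp -0.0188
scene {'vertical_fov': 53.29296833617441, 'cx': 254.26813355899066, 'cy': 192.94797932020182, 'D': array([-0.05414689,  0.        ,  0.        ,  0.        ,  0.        ]), 'rvec': array([ 2.09342128, -0.79525104,  0.42241504]), 'tvec': array([-0.33158321,  0.41816943,  0.78898874])}
top {'vertical_fov': 57.64695991008669, 'cx': 255.89462664863595, 'cy': 194.03072655999708, 'D': array([-0.08458978,  0.        ,  0.        ,  0.        ,  0.        ]), 'rvec': array([ 2.17785857, -2.12187681,  0.19930267]), 'tvec': array([0.11952317, 0.59357881, 1.03615675])}
```

View pics/scene0.png

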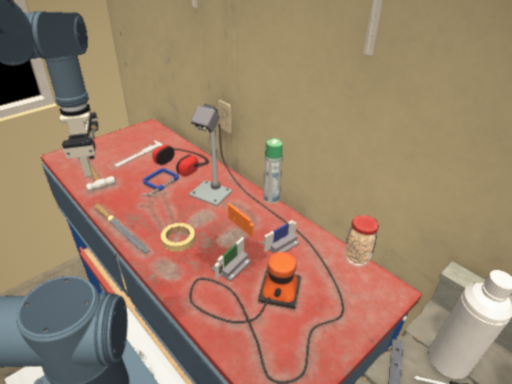

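View pics/top0.png

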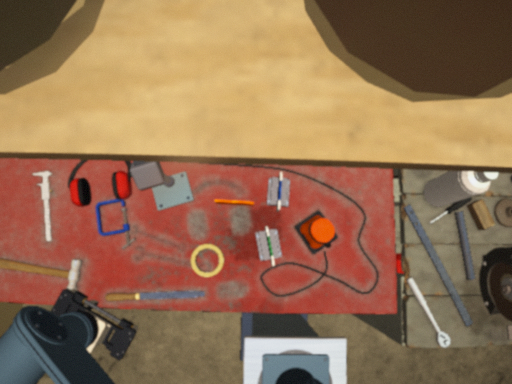

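The scene view shows the blue panel at about (283,234) in its stand, the green panel at (232,252), an orange look-alike at (240,218), the reader head at (206,117) and the tape roll at (178,236). In the top view, blue is at (281,190), green at (268,243), orange at (234,202), and the reader head at (147,175) with its foot at (173,191). The candidates for the blue panel are the blue one, the green one, the orange look-alike and the blue frame at top (112,217). The blue one in the stand fits the description, so I'll check it in a close crop.

```bash
python3 - <<'E'
import cv2
s=cv2.imread('pics/scene0.png');t=cv2.imread('pics/top0.png')
a=cv2.resize(s[205:275,245:325],None,fx=7,fy=7,interpolation=cv2.INTER_CUBIC)[:490,:400*2]
cv2.imwrite('pics/cropA.png',a)
b=cv2.resize(t[165:270,245:310],None,fx=5.5,fy=5.5,interpolation=cv2.INTER_CUBIC)
cv2.imwrite('pics/cropB.png',b)
c=cv2.resize(t[150:220,120:200],None,fx=7,fy=7,interpolation=cv2.INTER_CUBIC)
cv2.imwrite('pics/cropC.png',c)
d=cv2.resize(s[95:210,180:260],None,fx=5,fy=5,interpolation=cv2.INTER_CUBIC)
cv2.imwrite('pics/cropD.png',d)
E
```

```text
(no output)
```

View pics/cropA.png

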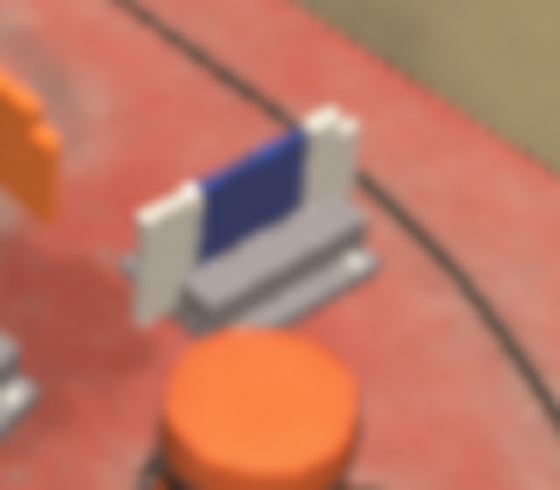

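View pics/cropB.png

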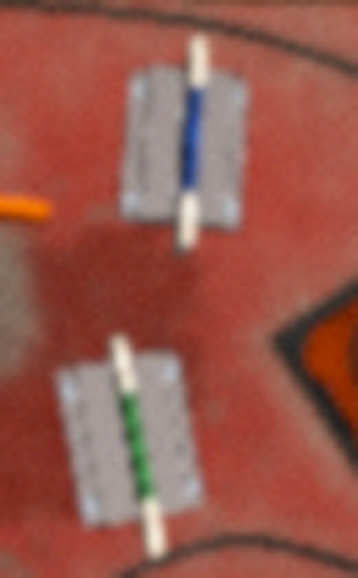

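View pics/cropC.png

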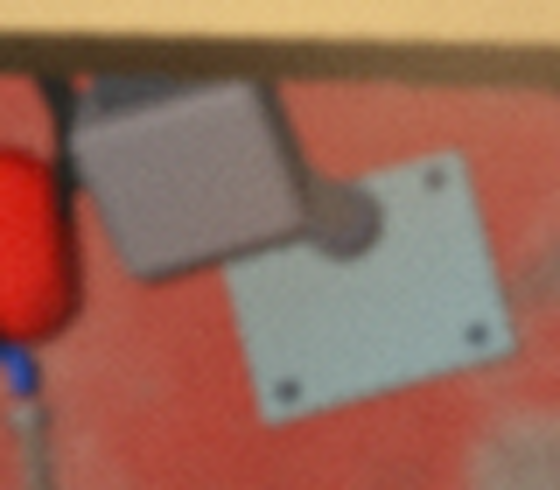

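View pics/cropD.png

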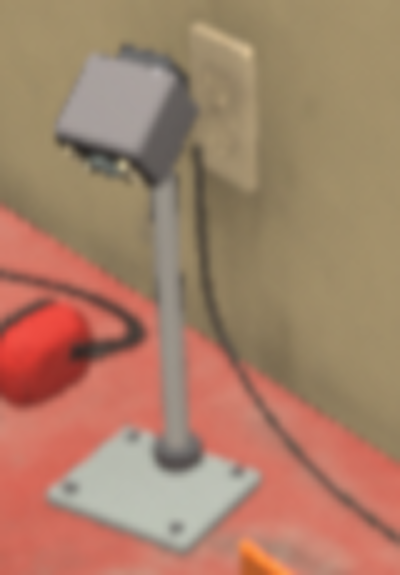

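```bash
cat > h.py <<'E'
import numpy as np, cv2
from scipy.spatial.transform import Rotation as R
from plant import *
def cam(n):
    c=camera(n); f=192/np.tan(np.radians(c["vertical_fov"]/2))
    c["K"]=np.array([[f,0,c["cx"]],[0,f,c["cy"]],[0,0,1]]); c["R"]=cv2.Rodrigues(c["rvec"])[0]
    c["C"]=-c["R"].T@c["tvec"]; return c
def ray(c,uv):
    p=cv2.undistortPoints(np.array([[uv]],float),c["K"],c["D"])[0,0]
    d=c["R"].T@np.r_[p,1]; return d/np.linalg.norm(d)
def onz(c,uv,z):
    d=ray(c,uv); return c["C"]+d*(z-c["C"][2])/d[2]
def proj(c,P): return cv2.projectPoints(np.array(P,float).reshape(-1,3),c["rvec"],c["tvec"],c["K"],c["D"])[0][:,0]
def tri(c1,u1,c2,u2):
    d1,d2=ray(c1,u1),ray(c2,u2); A=np.c_[d1,-d2]; s=np.linalg.lstsq(A,c2["C"]-c1["C"],rcond=None)[0]
    a=c1["C"]+s[0]*d1;b=c2["C"]+s[1]*d2; return (a+b)/2,np.linalg.norm(a-b)
E
python3 - <<'E'
from h import *
S=cam("scene");T=cam("top");print(S["C"],T["C"])
s=cv2.imread('pics/scene0.png');t=cv2.imread('pics/top0.png')
a=cv2.resize(s[215:258,260:302],None,fx=13,fy=13,interpolation=cv2.INTER_NEAREST)
b=cv2.resize(t[168:214,262:298],None,fx=12,fy=12,interpolation=cv2.INTER_NEAREST)
cv2.imwrite('pics/z1.png',a);cv2.imwrite('pics/z2.png',b)
# blue centroid on top view, top edge z=.07
for n,c in(("s",S),("t",T)):
    im=c["pixels"].astype(int); r,g,bb=im[...,0],im[...,1],im[...,2]
    m=((bb>r+25)&(bb>g+25)).astype(np.uint8)
    k,l,st,ce=cv2.connectedComponentsWithStats(m)
    for i in range(1,k):
        if st[i,4]>15: print(n,st[i],ce[i])
E
```

```text
[-0.02237082 -0.50051554  0.81012349] [0.41831725 0.16034911 1.11334687]
s [144 169  34  21 189] [158.53968254 177.99470899]
s [ 70 225  16  24 117] [ 77.47863248 238.84615385]
s [274 224  14  17 143] [280.55944056 232.09090909]
s [ 83 261  21  33 157] [ 93.12101911 279.67515924]
s [392 321  11  18  79] [397.02531646 329.94936709]
t [278 181   4  18  58] [279.48275862 189.60344828]
t [ 96 199  33  37 284] [109.09507042 217.74647887]
```

View pics/z1.png

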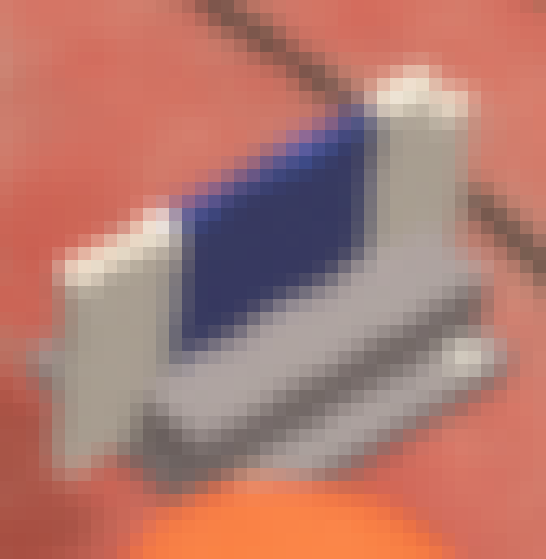

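View pics/z2.png

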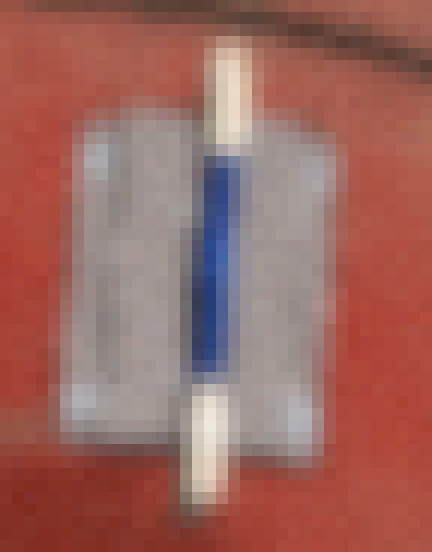

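```bash
python3 - <<'E'
from h import *
S=cam("scene");T=cam("top")
z1=lambda u,v:(260+u/13-.5,215+v/13-.5); z2=lambda u,v:(262+u/12-.5,168+v/12-.5)
print("top z=.07");
for n,p in dict(farB=(226,155),nearB=(212,380),nearEnd=(210,500),farEnd=(235,45)).items(): print(n,onz(T,z2(*p),.07))
print("scene")
for n,p in dict(farB=(372,103),nearB=(178,205),nearEnd=(68,262)).items(): print(n,onz(S,z1(*p),.07))
print("stand corners z=.028")
for p in ((80,112),(340,140),(315,462),(62,440)): print(onz(T,z2(*p),.028))
# reader crops: C = top off(120,150)x7 ; D = scene off(180,95)x5
c=lambda u,v:(120+u/7-.5,150+v/7-.5); d=lambda u,v:(180+u/5-.5,95+v/5-.5)
print("foot top")
for p in ((268,422),(515,345),(465,155)): print(onz(T,c(*p),.012))
print("foot scene")
for p in ((48,492),(130,430),(262,478),(183,550)): print(onz(S,d(*p),.012))
print("post base", onz(S,d(172,455),.012), onz(T,c(345,235),.02))
# bystanders
print("green", onz(T,(268,243),.07),"tape",onz(T,(207,260),.02),"orange",onz(T,(234,202),.06), "knob",onz(T,(322,230),.06))
E
```

```text
top z=.07
farB [0.63058259 0.06182578 0.07      ]
nearB [0.57258027 0.06464182 0.07      ]
nearEnd [0.54209172 0.06473209 0.07      ]
farEnd [0.65934873 0.0598639  0.07      ]
scene
farB [0.63585494 0.06180462 0.07      ]
nearB [0.57834657 0.06612508 0.07      ]
nearEnd [0.54720311 0.06865952 0.07      ]
stand corners z=.028
[0.64959403 0.09680177 0.028     ]
[0.6440953  0.02756202 0.028     ]
[0.55782386 0.03342691 0.028     ]
[0.56183372 0.09992269 0.028     ]
foot top
[0.53627807 0.44415264 0.012     ]
[0.57469632 0.33379428 0.012     ]
[0.66241128 0.36154489 0.012     ]
foot scene
[0.53915512 0.4436026  0.012     ]
[0.62795448 0.46805575 0.012     ]
[0.66317549 0.35854316 0.012     ]
[0.57056369 0.32950141 0.012     ]
post base [0.6320338 0.4226582 0.012    ] [0.62189699 0.41268894 0.02      ]
green [0.44005347 0.09604043 0.07      ] tape [0.38414789 0.28019891 0.02      ] orange [0.56151001 0.20132647 0.06      ] knob [ 0.48303524 -0.06809625  0.06      ]
```

```bash
python3 - <<'E'
from h import *
S=cam("scene");T=cam("top")
s=S["pixels"][:,:,::-1];t=T["pixels"][:,:,::-1]
cv2.imwrite('pics/r1.png',cv2.resize(s[100:136,186:226],None,fx=14,fy=14,interpolation=cv2.INTER_CUBIC))
cv2.imwrite('pics/r2.png',cv2.resize(t[155:195,125:175],None,fx=12,fy=12,interpolation=cv2.INTER_CUBIC))
E
```

```text
(no output)
```

View pics/r1.png

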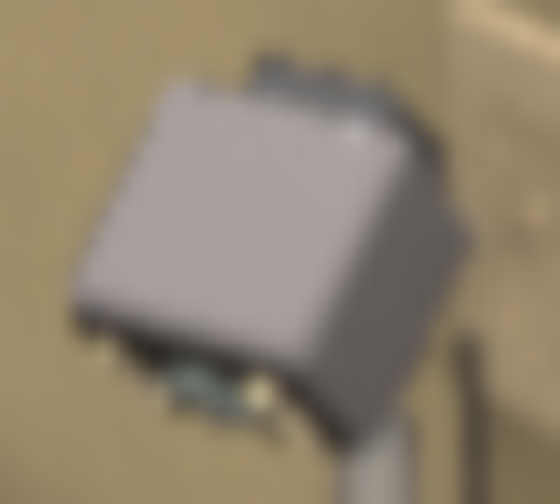

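View pics/r2.png

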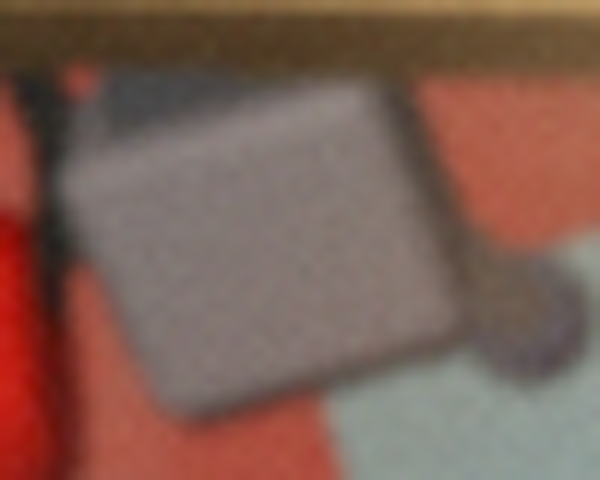

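```bash
python3 - <<'E'
from h import *
S=cam("scene");T=cam("top")
a=lambda u,v:(186+u/14-.5,100+v/14-.5); b=lambda u,v:(125+u/12-.5,155+v/12-.5)
L,e1=tri(S,a(75,300),T,b(175,415)); Rr,e2=tri(S,a(310,372),T,b(468,332))
BL,e3=tri(S,a(170,85),T,b(65,175)); BR,e4=tri(S,a(405,135),T,b(370,80))
for x,e in((L,e1),(Rr,e2),(BL,e3),(BR,e4)): print(x.round(4),round(e,4))
print("w",np.linalg.norm(L-Rr),"yawL", np.degrees(np.arctan2(*( (L-Rr)[[1,0]])))-90)
ax=((BL+BR)-(L+Rr))/2; print("axis",ax,np.linalg.norm(ax),"pitch",np.degrees(np.arcsin(ax[2]/np.linalg.norm(ax))),"yaw",np.degrees(np.arctan2(ax[1],ax[0])))
for yaw in(15,16.5,18):
    y=np.radians(yaw);c,s=np.cos(np.radians(40)),np.sin(np.radians(40))
    X=np.array([c*np.cos(y),c*np.sin(y),s]); up=np.array([-s*np.cos(y),-s*np.sin(y),c])
    W=(L+Rr)/2-.024*up; 
    W2=(L+Rr+BL+BR)/4-.024*up-.04*X
    print(yaw,"W",W,W2,"F(z fixed)",W-.13*X,W2-.13*X,"X",X)
    print(" foot-centre frame:",np.array([[np.cos(y),np.sin(y)],[-np.sin(y),np.cos(y)]])@(W[:2]-[.600,.401]))
E
```

```text
[0.5559 0.42   0.291 ] 0.0027
[0.5756 0.3622 0.289 ] 0.0047
[0.5959 0.435  0.3251] 0.0007
[0.6159 0.3761 0.3273] 0.0013
w 0.061065762344660074 yawL 18.79363126972021
axis [0.04013563 0.01448156 0.03616378] 0.05593213607442425 pitch 40.28314164868613 yaw 19.840236951720847
15 W [0.58066923 0.39506887 0.27165207] [0.57113936 0.39437898 0.26402246] F(z fixed) [0.48447675 0.36929418 0.18808968] [0.47494688 0.36860428 0.18046007] X [0.73994211 0.19826689 0.64278761]
 foot-centre frame: [-0.02020718 -0.00072586]
16.5 W [0.5805596  0.39545757 0.27165207] [0.57124748 0.39399562 0.26402246] F(z fixed) [0.48507479 0.36717368 0.18808968] [0.47576267 0.36571173 0.18046007] X [0.73449853 0.21756838 0.64278761]
 foot-centre frame: [-0.02021397  0.00020718]
18 W [0.58043984 0.39584327 0.27165207] [0.57136559 0.39361522 0.26402246] F(z fixed) [0.48572814 0.36506957 0.18808968] [0.47665389 0.36284152 0.18046007] X [0.72855156 0.23672075 0.64278761]
 foot-centre frame: [-0.02019634  0.00114008]
```

```bash
python3 - <<'E'
from h import *
S=cam("scene")
print("spray",onz(S,(273,197),0),onz(S,(274,144),.225),"jar",onz(S,(359,260),0),"wall?",onz(S,(262,130),0.3))
p0=np.array(read_state()['position']);r0=R.from_rotvec(read_state()['tool_rot'])
yaw=np.radians(-3.2);px=np.array([np.cos(yaw),np.sin(yaw),0]);py=np.array([-np.sin(yaw),np.cos(yaw),0])
Rg=np.c_[px,[0,0,-1],py]
for P in ([.6035,.0640,.16],[.6035,.0640,.033]):
    print("delta tool",r0.inv().apply(np.array(P)-p0), "turn deg",np.degrees((r0.inv()*R.from_matrix(Rg)).as_rotvec()))
E
```

```text
spray [0.75666451 0.24504955 0.        ] [0.73514589 0.23295855 0.225     ] jar [ 0.7333897  -0.13770016  0.        ] wall? [0.66963639 0.22075926 0.3       ]
delta tool [ 0.50916081  0.05865383 -0.21968487] turn deg [ 4.91929754e-03 -2.37183883e+01 -8.33879329e-04]
delta tool [ 0.50916038  0.18565383 -0.2196739 ] turn deg [ 4.91929754e-03 -2.37183883e+01 -8.33879329e-04]
```

```bash
python3 -m handwheel '[{"turn":[0,-7,0],"delta_pos":[0.035,0,-0.015],"gripper":0},{"turn":[0,-12,0],"delta_pos":[0.07,0,-0.03],"gripper":0},{"turn":[0,-18,0],"delta_pos":[0.105,0.01,-0.045],"gripper":0},{"turn":[0,-23.7,0],"delta_pos":[0.14,0.01,-0.06],"gripper":0},{"turn":[0,-23.7,0],"delta_pos":[0.175,0.015,-0.075],"gripper":0}]' 40
cat > st.py <<'E'
from h import *
import json
s=read_state(); r=R.from_rotvec(s['tool_rot'])
open('log.jsonl','a').write(json.dumps({k:np.array(v).tolist() for k,v in s.items()})+'\n')
print('t',s['t'],'p',s['position'].round(4),'q',s['joints'].round(3),'F',s['contact_force'].round(1),'open',round(float(s['opening']),3))
def goal(P,M):
    print('delta',r.inv().apply(np.array(P)-s['position']).round(4),'turn',np.degrees((r.inv()*R.from_matrix(M)).as_rotvec()).round(2))
yaw=np.radians(-3.2);px=np.array([np.cos(yaw),np.sin(yaw),0]);py=np.array([-np.sin(yaw),np.cos(yaw),0])
Rg=np.c_[px,[0,0,-1],py]
E
python3 - <<'E'
from st import *
goal([.6035,.064,.16],Rg)
E
```

```text
t: 0.97
position: [0.372, 0.3431, 0.2041]
tool_rot: [-1.57, 0.039, -0.04]
contact_force: [0.2, -0.6, 0.7]
opening: 1.001
t 0.9667 p [0.372  0.3431 0.2041] q [ 0.524  0.19   1.661 -0.     1.29  -0.996] F [ 0.2 -0.6  0.7] open 1.001
delta [ 0.2451  0.0442 -0.2672] turn [-0.03  0.33  0.06]
```

```bash
python3 -m handwheel '[{"turn":[0,0.3,0],"delta_pos":[0.025,0.005,-0.027],"gripper":0.2},{"turn":[0,0.3,0],"delta_pos":[0.05,0.01,-0.054],"gripper":0.2},{"turn":[0,0.3,0],"delta_pos":[0.075,0.015,-0.081],"gripper":0.2},{"turn":[0,0.3,0],"delta_pos":[0.1,0.02,-0.108],"gripper":0.2},{"turn":[0,0.3,0],"delta_pos":[0.125,0.025,-0.135],"gripper":0.2}]'
python3 - <<'E'
from st import *
goal([.6035,.064,.16],Rg)
E
```

```text
t: 1.38
position: [0.4893, 0.201, 0.1787]
tool_rot: [-1.57, 0.048, -0.049]
contact_force: [0.5, 0.2, -0.1]
opening: 0.804
t 1.3833 p [0.4893 0.201  0.1787] q [ 0.179  0.251  1.646  0.     1.243 -1.331] F [ 0.5  0.2 -0.1] open 0.804
delta [ 0.1224  0.0187 -0.1297] turn [-0.01 -0.32  0.03]
```

```bash
python3 -m handwheel '[{"turn":[0,-0.3,0],"delta_pos":[0.03,0.005,-0.032],"gripper":0.2},{"turn":[0,-0.3,0],"delta_pos":[0.06,0.01,-0.064],"gripper":0.2},{"turn":[0,-0.3,0],"delta_pos":[0.09,0.015,-0.097],"gripper":0.2},{"turn":[0,-0.3,0],"delta_pos":[0.122,0.019,-0.13],"gripper":0.2},{"turn":[0,-0.3,0],"delta_pos":[0.122,0.019,-0.13],"gripper":0.2}]'
python3 - <<'E'
from st import *
goal([.6035,.064,.16],Rg);goal([.6035,.064,.033],Rg)
for n in("scene","top"):
    c=cam(n); im=c["pixels"][:,:,::-1].copy()
    o=(200,120) if n=="scene" else (200,130)
    cv2.imwrite(f'pics/pre_{n}.png',cv2.resize(im[o[1]:o[1]+150,o[0]:o[0]+160],None,fx=4,fy=4,interpolation=cv2.INTER_CUBIC))
E
```

```text
t: 1.8
position: [0.6053, 0.0602, 0.1588]
tool_rot: [-1.572, 0.046, -0.048]
contact_force: [-0.2, -0.6, 0.4]
opening: 0.807
t 1.8 p [0.6053 0.0602 0.1588] q [-0.083  0.405  1.476 -0.002  1.259 -1.593] F [-0.2 -0.6  0.4] open 0.807
delta [-0.002  -0.0012  0.0037] turn [ 0.1  -0.23  0.09]
delta [-0.0022  0.1258  0.0039] turn [ 0.1  -0.23  0.09]
```

View pics/pre_scene.png

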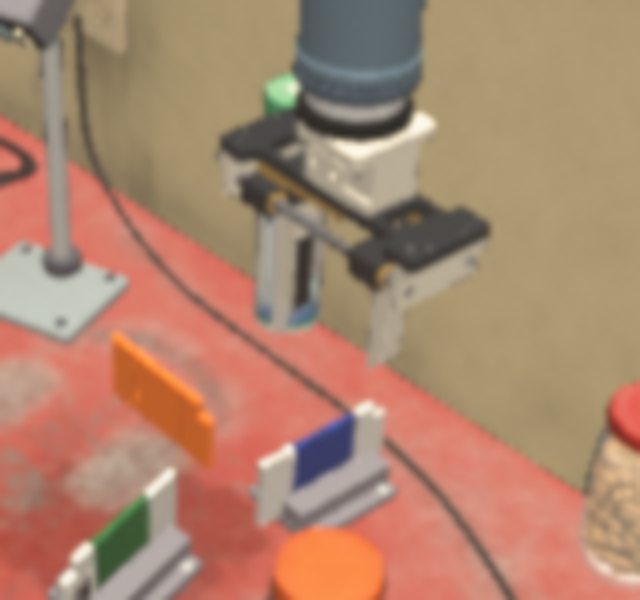

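View pics/pre_top.png

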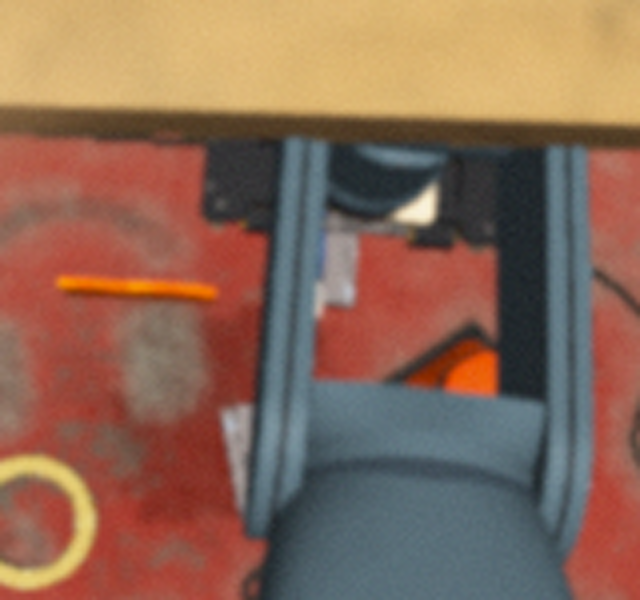

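The scene crop shows the open fingers above the panel, which stands undisturbed at about crop (320,455), with its notch at the far end (370,405). The measured TCP is within 4 mm of my aim, so I'll go down with that small correction.

```bash
python3 -m handwheel '[{"turn":[0,-0.2,0],"delta_pos":[-0.003,0.02,0.004],"gripper":0.2},{"turn":[0,-0.2,0],"delta_pos":[-0.004,0.045,0.004],"gripper":0.2},{"turn":[0,-0.2,0],"delta_pos":[-0.004,0.07,0.004],"gripper":0.2},{"turn":[0,-0.2,0],"delta_pos":[-0.004,0.085,0.004],"gripper":0.2},{"turn":[0,-0.2,0],"delta_pos":[-0.004,0.085,0.004],"gripper":0.2}]'
python3 - <<'E'
from st import *
goal([.601,.064,.033],Rg)
E
```

```text
t: 2.32
position: [0.5945, 0.0714, 0.0713]
tool_rot: [-1.57, 0.046, -0.035]
contact_force: [-1.9, 0.6, -0.6]
opening: 0.798
t 2.3167 p [0.5945 0.0714 0.0713] q [-6.700e-02  4.800e-01  1.593e+00  1.000e-03  1.076e+00 -1.587e+00] F [-1.9  0.6 -0.6] open 0.798
delta [ 0.0071  0.0383 -0.0071] turn [-0.03  0.26 -0.42]
```

```bash
python3 -m handwheel '[{"turn":[0,0,0],"delta_pos":[0.003,0,-0.003],"gripper":0.2},{"turn":[0,0,0],"delta_pos":[0.007,0,-0.007],"gripper":0.2},{"turn":[0,0,0],"delta_pos":[0.007,0,-0.007],"gripper":0.2},{"turn":[0,0,0],"delta_pos":[0.007,0,-0.007],"gripper":0.2}]'
python3 - <<'E'
from st import *
goal([.601,.064,.033],Rg)
c=cam("scene"); im=c["pixels"][:,:,::-1]
cv2.imwrite('pics/pre2.png',cv2.resize(im[180:270,230:330],None,fx=6,fy=6,interpolation=cv2.INTER_CUBIC))
print(read_state()['position'])
E
```

```text
t: 2.65
position: [0.6062, 0.0619, 0.0763]
tool_rot: [-1.571, 0.039, -0.044]
contact_force: [0.8, -0.6, -0.7]
opening: 0.799
t 2.65 p [0.6062 0.0619 0.0763] q [-0.081  0.485  1.57   0.     1.084 -1.599] F [ 0.8 -0.6 -0.7] open 0.799
delta [-0.0055  0.0432  0.0018] turn [0.   0.17 0.17]
[0.60582184 0.06198136 0.07597409]
```

View pics/pre2.png

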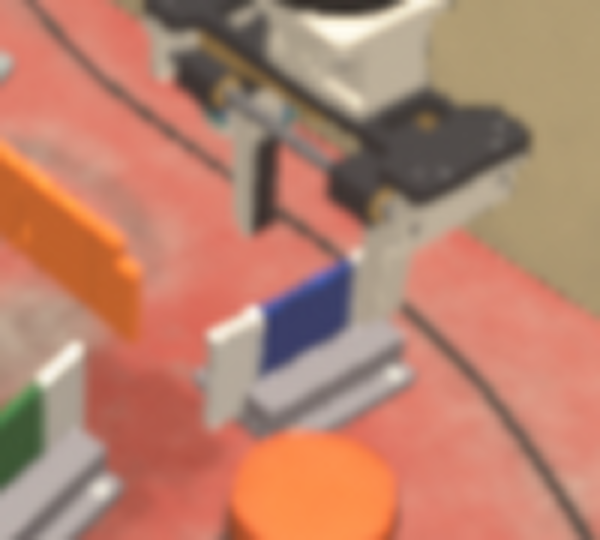

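The jaws straddle the panel and the near finger at crop (385,260) is in front of it. The panel still stands upright, so I'll lower to the grip height.

```bash
python3 -m handwheel '[{"turn":[0,0,0],"delta_pos":[-0.003,0.015,0.001],"gripper":0.2},{"turn":[0,0,0],"delta_pos":[-0.004,0.03,0.001],"gripper":0.2},{"turn":[0,0,0],"delta_pos":[-0.005,0.042,0.001],"gripper":0.2},{"turn":[0,0,0],"delta_pos":[-0.005,0.042,0.001],"gripper":0.2},{"turn":[0,0,0],"delta_pos":[-0.005,0.042,0.001],"gripper":0.2}]'
python3 - <<'E'
from st import *
goal([.601,.064,.033],Rg)
c=cam("scene"); im=c["pixels"][:,:,::-1]
cv2.imwrite('pics/pre3.png',cv2.resize(im[190:270,240:330],None,fx=6,fy=6,interpolation=cv2.INTER_CUBIC))
E
```

```text
t: 3.12
position: [0.5997, 0.0634, 0.0327]
tool_rot: [-1.57, 0.042, -0.041]
contact_force: [0.4, -0.4, -0.4]
opening: 0.801
t 3.1167 p [0.5997 0.0634 0.0327] q [-0.079  0.529  1.621  0.     0.992 -1.597] F [ 0.4 -0.4 -0.4] open 0.801
delta [ 0.0013 -0.0003  0.0006] turn [-0.    0.18 -0.05]
```

View pics/pre3.png

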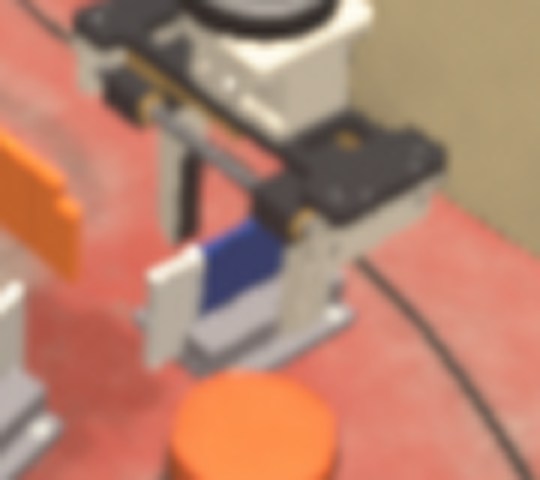

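The fingers are on either side of the panel, with the tips just above the stand. Closing.

```bash
python3 -m handwheel '[{"turn":[0,0,0],"delta_pos":[0,0,0],"gripper":0.6},{"turn":[0,0,0],"delta_pos":[0,0,0],"gripper":0.8},{"turn":[0,0,0],"delta_pos":[0,0,0],"gripper":1},{"turn":[0,0,0],"delta_pos":[0,0,0],"gripper":1},{"turn":[0,0,0],"delta_pos":[0,0,0],"gripper":1}]' 40
python3 -m handwheel '[{"turn":[0,0,0],"delta_pos":[0,0,0],"gripper":1},{"turn":[0,0,0],"delta_pos":[0,0,0],"gripper":1},{"turn":[0,0,0],"delta_pos":[0,0,0],"gripper":1},{"turn":[0,0,0],"delta_pos":[0,0,0],"gripper":1},{"turn":[0,0,0],"delta_pos":[0,0,0],"gripper":1}]' 40
python3 - <<'E'
from st import *
c=cam("scene"); im=c["pixels"][:,:,::-1]
cv2.imwrite('pics/gr.png',cv2.resize(im[190:270,240:330],None,fx=6,fy=6,interpolation=cv2.INTER_CUBIC))
E
```

```text
t: 3.58
position: [0.6002, 0.0634, 0.033]
tool_rot: [-1.57, 0.041, -0.042]
contact_force: [0.4, -0.1, -0.1]
opening: 0.489
t: 4.0
position: [0.6, 0.0634, 0.0326]
tool_rot: [-1.57, 0.041, -0.041]
contact_force: [0.3, 0.8, -0.2]
opening: 0.132
t 4.0 p [0.6    0.0634 0.0326] q [-0.079  0.529  1.621  0.     0.991 -1.598] F [ 0.3  0.8 -0.2] open 0.132
```

View pics/gr.png

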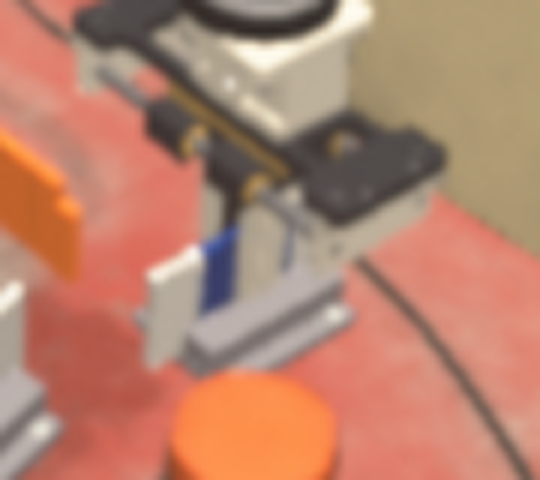

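The fingers are still closing, at an opening of 0.13. The near finger at crop (260,235) is inside the blue band. I'll carry on closing.

```bash
python3 -m handwheel '[{"turn":[0,0,0],"delta_pos":[0,0,0],"gripper":1},{"turn":[0,0,0],"delta_pos":[0,0,0],"gripper":1},{"turn":[0,0,0],"delta_pos":[0,0,0],"gripper":1},{"turn":[0,0,0],"delta_pos":[0,0,0],"gripper":1},{"turn":[0,0,0],"delta_pos":[0,0,0],"gripper":1}]' 40
python3 -m handwheel '[{"turn":[0,0,0],"delta_pos":[0,-0.01,0],"gripper":1},{"turn":[0,0,0],"delta_pos":[0,-0.025,0],"gripper":1},{"turn":[0,0,0],"delta_pos":[0,-0.05,0],"gripper":1},{"turn":[0,0,0],"delta_pos":[0,-0.08,0],"gripper":1},{"turn":[0,0,0],"delta_pos":[0,-0.11,0],"gripper":1}]' 40
python3 - <<'E'
from st import *
c=cam("scene"); im=c["pixels"][:,:,::-1]
cv2.imwrite('pics/lift.png',cv2.resize(im[160:270,230:340],None,fx=5,fy=5,interpolation=cv2.INTER_CUBIC))
E
```

```text
t: 4.47
position: [0.6, 0.0631, 0.0326]
tool_rot: [-1.571, 0.042, -0.041]
contact_force: [0.3, -3.4, -0.5]
opening: 0.063
t: 4.88
position: [0.5992, 0.0641, 0.1438]
tool_rot: [-1.569, 0.043, -0.04]
contact_force: [0.8, 0.8, -1.4]
opening: 0.063
t 4.8833 p [0.5992 0.0641 0.1438] q [-7.900e-02  4.100e-01  1.508e+00  1.000e-03  1.226e+00 -1.598e+00] F [ 0.8  0.8 -1.4] open 0.063
```

View pics/lift.png

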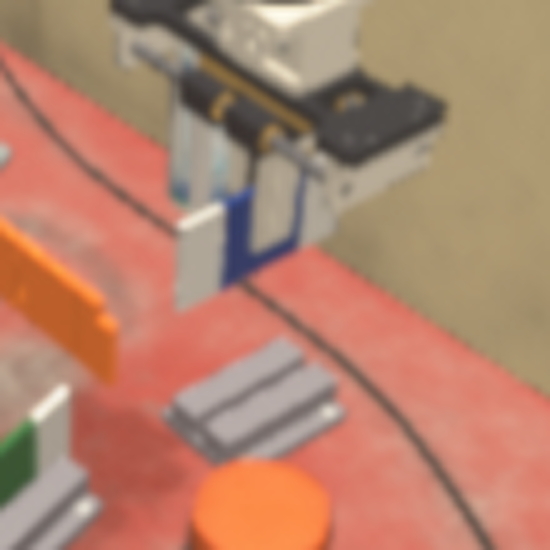

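The panel is lifted clear: its slot is empty at crop (255,400), the bare notched end is untouched, and it hangs straight. Next I'll work out the turn and shift to the reader.

```bash
cat > tg.py <<'E'
from st import *
from scipy.spatial.transform import Slerp
y=np.radians(17);c,sn=np.cos(np.radians(40)),np.sin(np.radians(40))
X=np.array([c*np.cos(y),c*np.sin(y),sn]); e2=np.array([-sn*np.cos(y),-sn*np.sin(y),c])
pt=np.cross(X,e2); Rt=np.c_[pt,-e2,X]
W=np.array([.5785,.395,.270]); F=W-.13*X
lab=np.array([.0485,-.0014,.003])
Pt=F-Rt@lab
def label():
    print('label',(s['position']+r.apply(lab)).round(4),'F',F.round(4),'dist',np.linalg.norm(s['position']+r.apply(lab)-F).round(4),'ang',np.arccos(np.clip(r.as_matrix()[:,2]@X,-1,1)).round(3),'tilt',np.arccos(r.as_matrix()[2,2]).round(3))
def way(P,n,M=Rt):
    P=np.array(P);q=R.from_matrix(M);sl=Slerp([0,1],R.concatenate([r,q]))
    for i in range(1,n+1):
        f=i/n; print(i,r.inv().apply((P-s['position'])*f).round(3),np.degrees((r.inv()*sl(f)).as_rotvec()).round(1))
E
python3 - <<'E'
from tg import *
print(Pt,Rt.round(3)); label(); way([.40,.33,.26],14)
E
```

```text
t 4.9333 p [0.6031 0.0639 0.1511] q [-7.900e-02  4.030e-01  1.499e+00  1.000e-03  1.230e+00 -1.598e+00] F [ 2.3 -0.3  3.8] open 0.06
[0.46774848 0.41185591 0.18343679] [[ 0.292  0.615  0.733]
 [-0.956  0.188  0.224]
 [ 0.    -0.766  0.643]]
label [0.6516 0.0644 0.153 ] F [0.4833 0.3659 0.1864] dist 0.3469 ang 1.305 tilt 1.57
1 [-0.015 -0.008  0.018] [ 2.5  4.8 -1.7]
2 [-0.031 -0.016  0.036] [ 4.9  9.6 -3.4]
3 [-0.046 -0.024  0.055] [ 7.4 14.4 -5.1]
4 [-0.062 -0.032  0.073] [ 9.8 19.2 -6.8]
5 [-0.077 -0.04   0.091] [12.3 24.  -8.6]
6 [-0.092 -0.047  0.109] [ 14.8  28.8 -10.3]
7 [-0.108 -0.055  0.128] [ 17.2  33.6 -12. ]
8 [-0.123 -0.063  0.146] [ 19.7  38.4 -13.7]
9 [-0.139 -0.071  0.164] [ 22.1  43.2 -15.4]
10 [-0.154 -0.079  0.182] [ 24.6  48.  -17.1]
11 [-0.169 -0.087  0.201] [ 27.1  52.7 -18.8]
12 [-0.185 -0.095  0.219] [ 29.5  57.5 -20.5]
13 [-0.2   -0.103  0.237] [ 32.   62.3 -22.2]
14 [-0.216 -0.111  0.255] [ 34.5  67.1 -23.9]
```

```bash
python3 -m handwheel '[{"turn":[2.5,4.8,-1.7],"delta_pos":[-0.015,-0.012,0.018],"gripper":1},{"turn":[4.9,9.6,-3.4],"delta_pos":[-0.03,-0.024,0.036],"gripper":1},{"turn":[7.4,14.4,-5.1],"delta_pos":[-0.046,-0.036,0.055],"gripper":1},{"turn":[9.8,19.2,-6.8],"delta_pos":[-0.062,-0.048,0.073],"gripper":1},{"turn":[12.3,24,-8.6],"delta_pos":[-0.077,-0.06,0.091],"gripper":1}]'
python3 - <<'E'
from tg import *
label(); way([.40,.33,.26],9)
E
```

```text
t: 5.35
position: [0.527, 0.1595, 0.2037]
tool_rot: [-1.322, 0.242, -0.482]
contact_force: [0.1, -0.6, -1.8]
opening: 0.063
t 5.35 p [0.527  0.1595 0.2037] q [-0.028  0.126  1.772  0.2    1.053 -1.203] F [ 0.1 -0.6 -1.8] open 0.063
label [0.5706 0.1391 0.2106] F [0.4833 0.3659 0.1864] dist 0.2442 ang 0.839 tilt 1.328
1 [-0.021 -0.006  0.012] [ 2.5  4.7 -1.7]
2 [-0.041 -0.011  0.024] [ 5.   9.5 -3.5]
3 [-0.062 -0.017  0.035] [ 7.5 14.2 -5.2]
4 [-0.083 -0.023  0.047] [10.  19.  -6.9]
5 [-0.103 -0.028  0.059] [12.5 23.7 -8.7]
6 [-0.124 -0.034  0.071] [ 14.9  28.5 -10.4]
7 [-0.144 -0.04   0.083] [ 17.4  33.2 -12.1]
8 [-0.165 -0.045  0.094] [ 19.9  38.  -13.9]
9 [-0.186 -0.051  0.106] [ 22.4  42.7 -15.6]
```

```bash
python3 -m handwheel '[{"turn":[2.5,4.7,-1.7],"delta_pos":[-0.021,-0.006,0.012],"gripper":1},{"turn":[5,9.5,-3.5],"delta_pos":[-0.041,-0.011,0.024],"gripper":1},{"turn":[7.5,14.2,-5.2],"delta_pos":[-0.062,-0.017,0.035],"gripper":1},{"turn":[10,19,-6.9],"delta_pos":[-0.083,-0.023,0.047],"gripper":1},{"turn":[12.5,23.7,-8.7],"delta_pos":[-0.103,-0.028,0.059],"gripper":1}]'
python3 - <<'E'
from tg import *
label(); way([.40,.34,.25],4)
E
```

```text
t: 5.77
position: [0.456, 0.2537, 0.2343]
tool_rot: [-1.022, 0.421, -0.887]
contact_force: [0.0, -0.6, -1.4]
opening: 0.06
t 5.7667 p [0.456  0.2537 0.2343] q [ 0.191 -0.11   2.022  0.21   0.743 -0.59 ] F [ 0.  -0.6 -1.4] open 0.06
label [0.4862 0.2162 0.2413] F [0.4833 0.3659 0.1864] dist 0.1594 ang 0.373 tilt 1.064
1 [-0.025 -0.005  0.004] [ 2.5  4.7 -1.7]
2 [-0.05  -0.009  0.009] [ 4.9  9.5 -3.5]
3 [-0.076 -0.014  0.013] [ 7.4 14.2 -5.2]
4 [-0.101 -0.018  0.018] [ 9.9 19.  -7. ]
```

```bash

python3 - <<'E'
from tg import *
label(); way(Pt+[-.02,-.04,.01],5)
E
```

```text
t 5.7667 p [0.456  0.2537 0.2343] q [ 0.191 -0.11   2.022  0.21   0.743 -0.59 ] F [ 0.  -0.6 -1.4] open 0.06
label [0.4862 0.2162 0.2413] F [0.4833 0.3659 0.1864] dist 0.1594 ang 0.373 tilt 1.064
1 [-0.021  0.012  0.008] [ 2.   3.8 -1.4]
2 [-0.041  0.024  0.016] [ 4.   7.6 -2.8]
3 [-0.062  0.035  0.024] [ 5.9 11.4 -4.2]
4 [-0.082  0.047  0.032] [ 7.9 15.2 -5.6]
5 [-0.103  0.059  0.04 ] [ 9.9 19.  -7. ]
```

```bash
python3 -m handwheel '[{"turn":[2,3.8,-1.4],"delta_pos":[-0.021,0.008,0.008],"gripper":1},{"turn":[4,7.6,-2.8],"delta_pos":[-0.041,0.02,0.014],"gripper":1},{"turn":[5.9,11.4,-4.2],"delta_pos":[-0.062,0.033,0.022],"gripper":1},{"turn":[7.9,15.2,-5.6],"delta_pos":[-0.082,0.045,0.03],"gripper":1},{"turn":[9.9,19,-7],"delta_pos":[-0.1,0.057,0.038],"gripper":1}]'
python3 - <<'E'
from tg import *
for n in("scene","top"):
    c=cam(n); im=c["pixels"][:,:,::-1]
    cv2.imwrite(f'pics/a_{n}.png',cv2.resize(im[60:260,90:290] if n=="scene" else im[140:320,80:280],None,fx=3,fy=3,interpolation=cv2.INTER_CUBIC))
s.update(read_state()); 
E
python3 -c "
from tg import *
label(); way(Pt,3)"
```

```text
t: 6.18
position: [0.4494, 0.3312, 0.2023]
tool_rot: [-0.843, 0.52, -1.122]
contact_force: [0.1, -1.1, -1.8]
opening: 0.062
t 6.1833 p [0.4494 0.3312 0.2023] q [ 0.512 -0.007  2.084 -0.27   0.449  0.327] F [ 0.1 -1.1 -1.8] open 0.062
t 6.2833 p [0.4487 0.3313 0.2011] q [ 0.513 -0.006  2.084 -0.267  0.45   0.322] F [ 0.2 -0.  -3. ] open 0.061
label [0.4681 0.2871 0.2062] F [0.4833 0.3659 0.1864] dist 0.0827 ang 0.112 tilt 0.937
1 [-0.023  0.013  0.01 ] [ 1.2  1.8 -0.3]
2 [-0.046  0.027  0.02 ] [ 2.4  3.6 -0.6]
3 [-0.068  0.04   0.03 ] [ 3.5  5.4 -0.9]
```

View pics/a_scene.png

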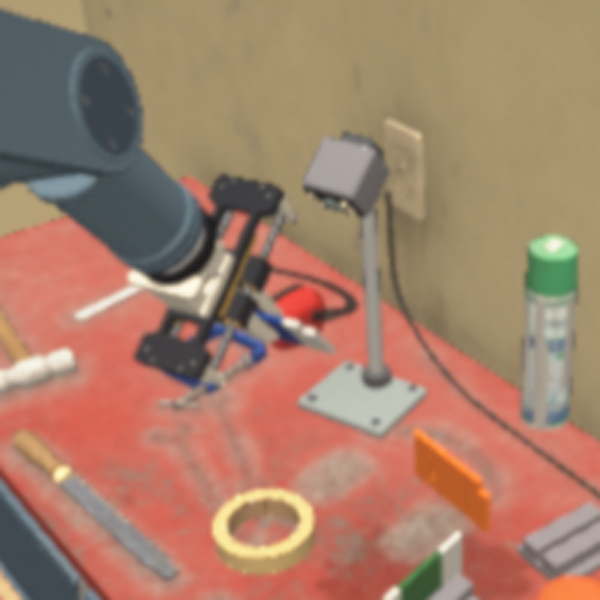

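View pics/a_top.png

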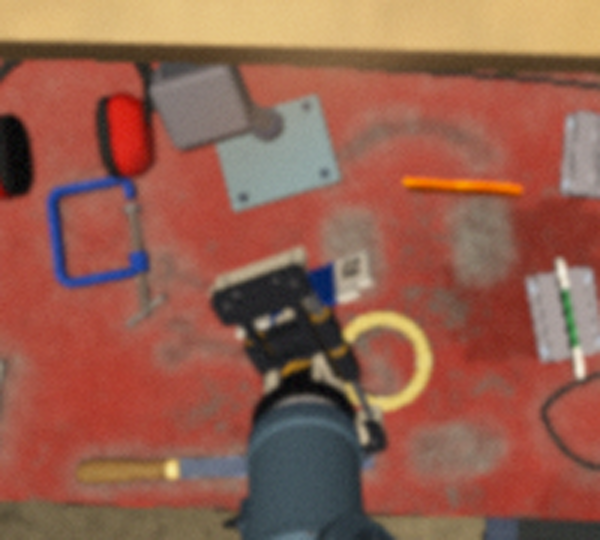

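The top crop at (352,272) shows the barcode label on the upward face with the notch beside it, so the face choice is right. The gripper is clear of the reader head at (200,105), so I'll make the last approach slowly.

```bash
python3 -m handwheel '[{"turn":[0.7,1.1,-0.2],"delta_pos":[-0.014,0.008,0.006],"gripper":1},{"turn":[1.4,2.2,-0.4],"delta_pos":[-0.028,0.016,0.012],"gripper":1},{"turn":[2.1,3.3,-0.6],"delta_pos":[-0.042,0.024,0.018],"gripper":1},{"turn":[2.8,4.4,-0.8],"delta_pos":[-0.056,0.032,0.024],"gripper":1},{"turn":[3.5,5.4,-0.9],"delta_pos":[-0.068,0.04,0.03],"gripper":1}]'
python3 -m handwheel '[{"turn":[0,0,0],"delta_pos":[0,0,0],"gripper":1},{"turn":[0,0,0],"delta_pos":[0,0,0],"gripper":1},{"turn":[0,0,0],"delta_pos":[0,0,0],"gripper":1}]'
python3 -c "
from tg import *
label(); way(Pt,1)
for n in('scene','top'):
    c=cam(n); im=c['pixels'][:,:,::-1]
    o=(120,90) if n=='scene' else (130,150)
    print(n,'F px',proj(c,F),'label px',proj(c,s['position']+r.apply(lab)))
    cv2.imwrite(f'pics/b_{n}.png',cv2.resize(im[o[1]:o[1]+100,o[0]:o[0]+120],None,fx=5,fy=5,interpolation=cv2.INTER_CUBIC))
"
```

```text
t: 6.7
position: [0.4709, 0.4105, 0.1855]
tool_rot: [-0.747, 0.553, -1.191]
contact_force: [0.3, -0.4, -1.6]
opening: 0.062
t: 6.95
position: [0.4704, 0.4093, 0.1851]
tool_rot: [-0.748, 0.554, -1.191]
contact_force: [-1.0, 0.4, -1.0]
opening: 0.063
t 6.95 p [0.4704 0.4093 0.1851] q [ 0.682  0.153  1.998 -0.661  0.409  0.922] F [-1.   0.4 -1. ] open 0.063
label [0.4858 0.3633 0.1881] F [0.4833 0.3659 0.1864] dist 0.004 ang 0.001 tilt 0.872
1 [-0.003  0.    -0.002] [-0.  -0.1  0.1]
scene F px [[183.41791644 165.30016895]] label px [[184.55822433 164.88286081]]
top F px [[169.41776629 223.00365651]] label px [[170.32119911 222.01965627]]
```

View pics/b_scene.png

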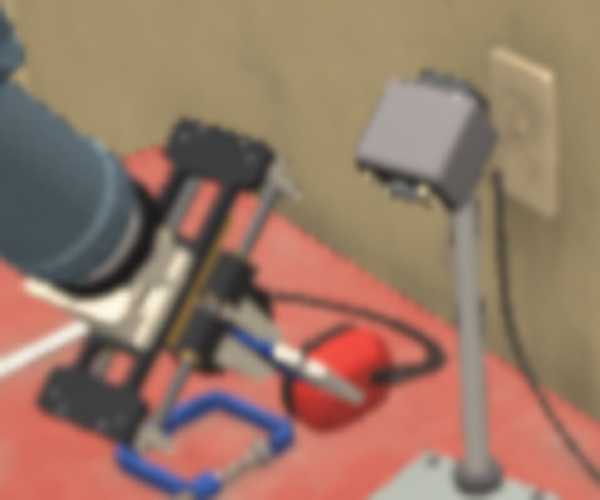

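View pics/b_top.png

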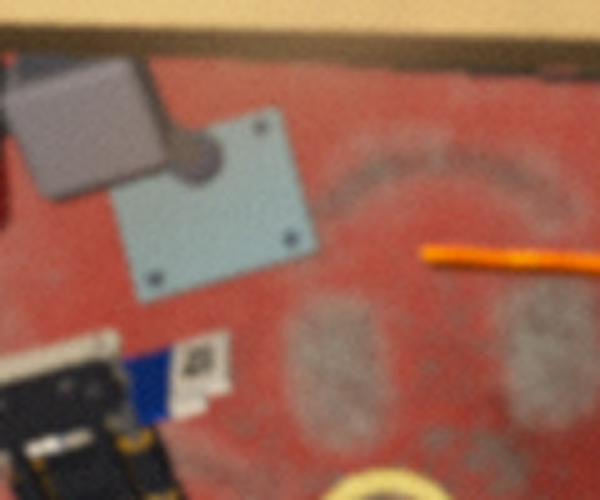

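The label is at top pixel (169.5,221.5), and the focus point projects to (169.4,223). In the scene view it is at about (184.5,164.5), against (183.4,165.3) for the focus. The panel is square to the head and nothing is touching, so I'm handing in.

```bash
python3 -c "
from h import *
s=read_state();print(s['t'],s['position'],s['opening'],abs(s['joint_vel']).max())
print(hand_in())"
```

```text
7.05 [0.47062659 0.4092561  0.18544844] 0.06440389947581857 0.016935033373953426
the job is handed in; nothing more can be done
None
```

I took the blue panel out of its stand, gripping only the painted middle at 40 N. I then turned it and handed the job in at 7.05 s, still holding it with its label at the reader's focus point. `hand_in()` reports no verdict.

- **Label position:** the last computed label centre was about 4 mm from my estimate of the focus point (limit 30 mm). The label's pixels agreed with that estimate to about 1.5 px in both cameras. The reader's window position comes from my own two-view measurement of its head, where the rays from the two cameras missed each other by up to 5 mm.
- **Label direction:** from the arm's pose, the labelled face was within about 0.001 rad of my estimated line of sight (limit 0.3) and 0.87 rad from straight up (limit 1.2). My estimates of which way the head faces ranged from 16.5 to 20 degrees, and I used 17. The top camera showed the label on the upward face.
- **Grip and stillness:** the opening held at 0.06 and the joints were nearly still at hand-in. Contact forces stayed at a few newtons throughout.
- **Surroundings:** no picture showed contact with the reader. I did not measure the green panel or the other objects again at the end, but none of them looked moved where they were in view.

One check disagreed on the way. While lowering towards the panel, the tool was up to about 10 mm off my aim because a reading lagged the commanded pose. I corrected that before going down to the panel.

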